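# Put the hand sander away in the wooden tool chest

### The job

The hand sander has been left on the shut lid of the wooden tool chest. Stand it on the bench while you lift the lid all the way back until it rests on its stops, then put the sander away in the open chest, standing flat on the chest's floor in the free space beside the bench plane. Set the sander down rather than dropping it or tipping it over, and leave the plane, the jug, the tin, the tape measure and the offcuts where they are.

Things in the scene. Friction and masses are not known exactly. Their poses are not given: they have to be found in the camera images.
- chest_floor (a point): Centre of the inner floor (10 mm above the bench) of a fixed walnut and oak chest, outside 180 (x) x 330 (y) x 90 mm high, walls and floor 10 mm, inside 160 x 310 x 80 deep. +x runs from its front (handle side, facing the robot) to its back (hinge), z up; turned up to 0.35 rad. Behind its back wall two steel lid stops, 20 mm wide, at y = +-120 mm, rise 38 mm above the rim.
- lid (a joint): Angle of the lid in rad: 0 shut, 1.8 fully open, leaning back on its stops. A board 180 x 330 x 14 mm, about 0.5 kg, hinged on the chest's upper back edge, lightly damped. Let go below about 1.4 it falls shut; beyond about 1.6 it falls back onto its stops.
- lid_hinge (a point): Middle of the lid's hinge line, at the chest's upper back edge: 90 mm behind the chest's centre, 90 mm above the bench. The line runs along y; the lid's underside passes through it. Its axes turn with the lid; when shut they are the chest's.
- lid_handle (a point): Centre of the dark steel bar on the lid's outer face: a round bar about 10 mm thick, 110 mm long along y, centre line 35 mm off the face, 30 mm from the lid's front edge; from the hinge, 150 mm to -x and 49 mm to +z in the lid's axes. It can be pinched and turns between the fingers as the lid swings. Axes as the lid's.
- sander_mid (a point): Centre of the loose hand sander (0.2 to 0.4 kg), 30 mm above its underside: a light wooden board 120 (x) x 70 (y) x 14 mm with an upright rounded grip rib along the middle of its top, 90 (x) x 24 (y) mm, reaching to 60 mm above the underside. z up when it stands. It starts on the shut lid (top 104 mm above the bench), behind the handle.
- plane_mid (a point): Small steel bench plane with wooden knob and grip, 140 (its x, about front to back of the chest) x 50 (its y) x 60 mm high, 0.7 kg, loose on the chest's floor, hidden while the lid is shut. This point is its centre, 30 mm above its underside. The wider gap beside it always has at least 100 mm clear width. Leave it alone.
- jug: Black round bottle of finish, 80 mm diameter, 170 mm high, standing loose near the chest; origin at the centre of its underside. Leave alone.
- tin: Round pale metal wax tin, 84 mm diameter, 75 mm high, standing loose near the chest; origin at the centre of its underside. Leave alone.
- offcuts: Two glued oak and walnut offcuts, 110 (x) x 45 (y) x 40 mm high, lying loose near the chest; origin at the centre of the underside. Leave alone.
- tape: Grey tape measure, a rounded block 80 (x) x 70 (y) x 42 mm high, lying loose near the chest; origin at the centre of its underside. Leave alone.
Things that resemble listed ones, but are neither listed nor needed, are in the scene too. Leave any pink or yellow look-alike of the part that bears sander_mid alone.

How it is judged:
By the outcome, as a careful person would: the job done as asked, in the order asked, and still so for the second after the job is handed in, with the robot touching nothing.
It also fails if it takes over 67 s, if anything falls off the work surface, if the arm or the gripper's body presses on something with over 40 N, if the wrist force passes 120 N, or if a joint passes its speed limit or range.

### The arm

A 6-joint arm with a two-finger parallel gripper is mounted at the origin on the work surface. World frame = base frame: x ahead of the robot, y to its left, z up, the work surface at z = 0. Lengths are in m, angles in degrees, forces in N, time in s.
With the tool pointing down it reaches from about 0.3 to 0.85 m from the base axis. Payload 4.2 kg.
Tool frame: the origin (TCP) lies midway between the tips of the shut fingers; the grasp point (between the pads) lies 19 mm behind it (manip.grip_point_offset is the distance from the TCP to the grasp point, in m); y points along the fingers, x is the direction in which the jaws open and shut, and the axes are right-handed (so a half turn about y gives the same grasp; the last joint's range is limited). The gripper opens to 91 mm and grips with 3 to 60 N. Pads are 32 mm wide; open, the fingers measure 118 mm over their backs; the gripper's body (76 mm by 178 mm) begins 60 mm behind the grasp point.
Start: joints at [-75.63, 18.312, 89.639, -0, 72.044, -1.146], TCP at [0.154, -0.554, 0.178] pointing down, gripper open.
Joint ranges: [-177.97, 177.97], [-48.28, 115.42], [12.27, 149.76], [-77.06, 257.06], [2.81, 150.46], [-146.56, 146.56]. Speed limits (degrees/s): [147.25, 147.25, 180, 180, 180, 180].

### API

Orientations are given as [roll, pitch, yaw] about the fixed x, y, z axes, in that order (R = Rz(yaw) Ry(pitch) Rx(roll)).
In Python, from workcell import observe, imaging, manip gives the robot as it stands.
- The arm moves only by the tool arm_command, never from a script. Its argument "increments" is a list of rows, each a list of 4 numbers: the shift along the tool's x, y, z in m, then the turn about the tool's y in degrees. In form: [[tx, ty, tz, yaw], ...]. A call has 1 to 10 rows; each row is the pose to reach, as a shift and turn from the pose commanded when the call began, along the tool's axes at that moment; what a row does not reach only later rows make up. A row lasts 1/12 s, in which the tool goes at most 41.7 mm and 7.16 degrees, less where a joint would pass 70% of its speed; a pose out of reach is approached as far as the arm can. A call with a gripper value outside its range is refused whole. "grip" is the opening in per cent of the stroke, from 0 (shut) to 100 (fully open), set as the call begins (left out, the last holds). The fingers move at their own pace and stop on an object; "grip_force" is the grip in N (left out, the last holds). Time passes only in rows, so rows that repeat a pose let the fingers close. It gives the time, the measured TCP pose, the force and the opening at its end, in the units of the state.
- observe(): the state, without advancing time (a new reading comes with each control period).
- imaging.camera(name): name is "scene" or "top"; returns (picture, depth): 420x560x3 uint8, blue, green, red; 420x560 float32, m along the optical axis (not along the pixel's ray), 0 where there is no reading.
- imaging.camera_info(name): a dict with "fx", "fy", "cx", "cy" (pixels), "T" (4x4, takes a point from camera to world coordinates). Camera axes: x right, y up, looking along -z (the intrinsics and any distortion apply to the point x, -y, -z); pixel columns grow to the right and rows downward; lengths in m; the calibration is good to about 2 mm. A picture is of the moment at which its call begins. camera_info takes no time and is no camera call.
- manip.hand_in(): hands the job in, once; it reports no verdict.
The state is a dict: "time_s": time; "joint_pos": joint angles; "qvel": joint speeds; "tau": joint torques, N m; "tcp_pos": TCP position; "tcp_rot": TCP orientation; "ft_force": force on the tool from outside, world axes, zero at the start; "torque": the same for the moment, N m; "grip_width": finger opening in m.
Only numpy, scipy, OpenCV 4.12 (cv2) and the standard library are available. Lean on these libraries where they do the work, as an engineer would, in place of code of your own. Each camera call takes 0.05 s, during which the arm holds its last target. There are 200 camera calls.

## Working session

There is one attempt and no reset: what is moved stays moved. The work goes in short steps, Python scripts to look and compute and a tool call to move; the robot and the scene stay as the last step left them, time stands still between calls to the robot, and variables do not carry over. Pictures are saved under pics/ and viewed, about 8 in all and at most 12, crops included, and the job is handed in when it is done.

Besides the shell and the picture viewer there is one more tool, called by a JSON object that holds its "fn" and its "kwargs". arm_command: Moves the arm, as the interface text tells. Its arguments: {"type":"object","properties":{"increments":{"type":"array"},"grip":{"type":"number"},"grip_force":{"type":"number"}},"required":["increments"]}

```bash
mkdir -p pics; ls; cat > h.py <<'E'
import numpy as np, cv2
from workcell import observe, imaging, manip
from scipy.spatial.transform import Rotation as R
def snap(n,f=None):
    p,d=imaging.camera(n); 
    if f: cv2.imwrite('pics/'+f,p); np.save('pics/'+f[:-4],d)
    return p,d
def cloud(n,d):
    i=imaging.camera_info(n); v,u=np.mgrid[:d.shape[0],:d.shape[1]]
    P=np.stack([(u-i['cx'])/i['fx']*d,-(v-i['cy'])/i['fy']*d,-d],-1)
    T=np.array(i['T']); W=P@T[:3,:3].T+T[:3,3]; W[d<=0]=np.nan
    return W
E
python3 - <<'E'
from h import *
for n in('scene','top'):
    p,d=snap(n,n+'0.png'); i=imaging.camera_info(n); print(i)
a=cv2.imread('pics/scene0.png');b=cv2.imread('pics/top0.png')
print(observe())
E
```

```text
pics
{'fx': 489.43326379985297, 'fy': 489.43326379985297, 'cx': 285.54999658493125, 'cy': 215.2922731395996, 'T': array([[ 0.40532054, -0.76385372,  0.50223775,  1.28705864],
       [ 0.91408241,  0.34644173, -0.21078775, -0.22496748],
       [-0.01298511,  0.54452329,  0.8386452 ,  1.27933466],
       [ 0.        ,  0.        ,  0.        ,  1.        ]])}
{'fx': 537.5747904270687, 'fy': 537.5747904270687, 'cx': 279.72135214426334, 'cy': 202.39371341172784, 'T': array([[-0.00356675,  0.99948729, -0.03181877,  0.51442795],
       [-0.99995365, -0.00328026,  0.00905164,  0.08195494],
       [ 0.00894263,  0.03184958,  0.99945267,  1.41331614],
       [ 0.        ,  0.        ,  0.        ,  1.        ]])}
{'time_s': 0.1, 'joint_pos': array([-7.56302209e+01,  1.83471177e+01,  8.96980446e+01, -2.09838499e-03,
        7.20448009e+01, -1.14465591e+00]), 'qvel': array([-0.0318911 , -0.07643391, -0.32324827,  0.07268903, -0.10845257,
       -0.01917237]), 'tau': array([-4.93572898e-04, -4.13333416e+01, -2.32510346e+01,  7.28403521e-02,
        4.22492065e-02, -5.64371828e-05]), 'tcp_pos': array([ 0.15367701, -0.55356047,  0.17682232]), 'tcp_rot': array([-9.00001976e+01,  8.99852142e-02, -7.44849167e+01]), 'ft_force': array([ 0.22896482, -0.31124664,  0.14474852]), 'torque': array([ 0.02241598,  0.02151996, -0.04057286]), 'grip_width': 0.09121150735601533}
```

View pics/top0.png

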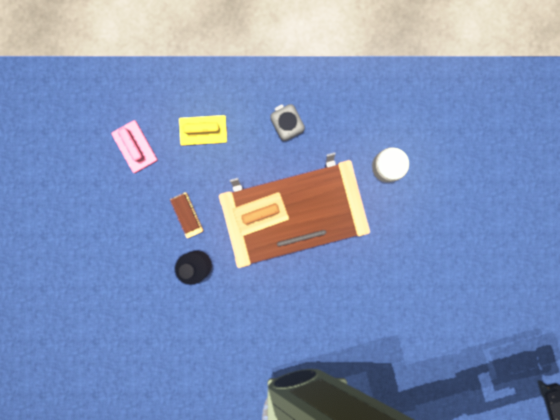

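View pics/scene0.png

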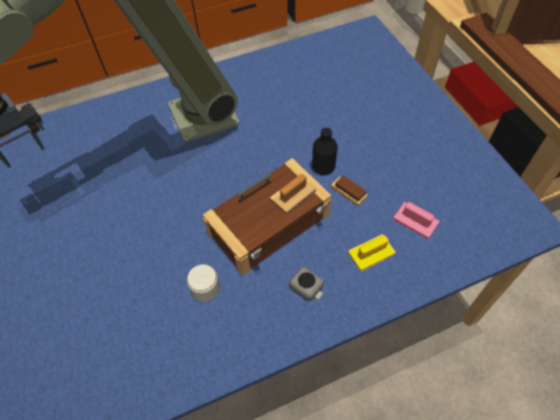

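Top view: the chest is around (295,213), with the handle bar at (302,238). There are three sander-like things: wooden at (262,213) on the lid, yellow at (203,129) and pink at (134,146). The wooden one on the lid fits; the others are the excluded look-alikes. The jug is at (193,267), offcuts at (187,215), tape at (288,122) and tin at (392,165).

```bash
python3 - <<'E'
from h import *
W=cloud('top',np.load('pics/top0.npy')); p=cv2.imread('pics/top0.png')
z=W[...,2]; v,u=np.mgrid[:420,:560]
reg=(u>215)&(u<375)&(v>145)&(v<275)
def rect(m,name):
    P=W[m]; r=cv2.minAreaRect(P[:,:2].astype(np.float32)); print(name,m.sum(),np.round(r[0],4),np.round(r[1],4),round(r[2],1),'z',np.round(np.percentile(P[:,2],[5,50,95]),4))
rect(reg&(z>.095)&(z<.112),'lid')
s=(u>232)&(u<292)&(v>188)&(v<238)
rect(s&(z>.112)&(z<.125),'board'); rect(s&(z>.14),'rib')
rect((u>270)&(u<335)&(v>226)&(v<250)&(z>.128),'handle')
for n,a in dict(jug=(170,215,245,288),off=(168,206,188,240),tape=(266,306,100,142),tin=(370,412,145,185),yel=(175,232,112,146),pink=(108,160,118,175)).items():
    m=(u>a[0])&(u<a[1])&(v>a[2])&(v<a[3])&(z>.012); rect(m,n)
rect((u>229)&(u<244)&(v>175)&(v<191)&(z>.115),'stopL')
rect((u>322)&(u<340)&(v>150)&(v<166)&(z>.115),'stopR')
cv2.imwrite('pics/c0.png',cv2.resize(p[100:280,165:405],None,fx=3.3,fy=3.3,interpolation=2))
E
```

```text
lid 8336 [0.538  0.0381] [0.2021 0.3344] 14.6 z [0.1007 0.1052 0.1094]
board 1045 [0.5279 0.1152] [0.1363 0.1087] 88.7 z [0.1147 0.119  0.123 ]
rib 391 [0.5288 0.1174] [0.0239 0.0892] 19.4 z [0.1593 0.164  0.1688]
handle 233 [0.4712 0.0207] [0.0112 0.1179] 14.5 z [0.1393 0.1444 0.1486]
jug 993 [0.397  0.2868] [0.0784 0.0785] 44.1 z [0.0436 0.1215 0.1725]
off 772 [0.5275 0.312 ] [0.1099 0.0456] 23.3 z [0.0185 0.0404 0.0456]
tape 840 [0.7669 0.0502] [0.0812 0.0708] 27.1 z [0.0308 0.042  0.0479]
tin 965 [ 0.6451 -0.2133] [0.0984 0.081 ] 12.8 z [0.0331 0.0749 0.0802]
yel 1127 [0.7489 0.2709] [0.0703 0.1201] 3.3 z [0.0127 0.0176 0.0636]
pink 1124 [0.6974 0.466 ] [0.1205 0.1085] 29.4 z [0.0127 0.0179 0.0633]
stopL 28 [0.6082 0.1801] [0.0082 0.0197] 10.9 z [0.1168 0.1255 0.1318]
stopR 29 [ 0.6693 -0.0514] [0.0071 0.0197] 11.4 z [0.1166 0.1256 0.1309]
```

View pics/c0.png

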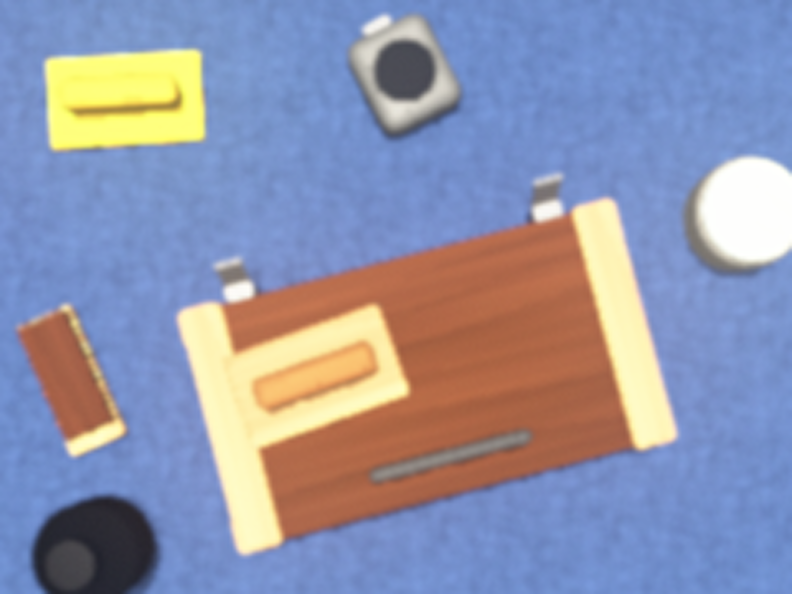

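The crop confirms it: the light wooden sander with the orange rib lies on the lid's left end at (262,213), and no other sander is on the lid. Next I compute the moves.

```bash
cat >> h.py <<'E'
def to(p,yaw,s=None):
    s=s or observe(); r=R.from_euler('xyz',s['tcp_rot'],degrees=True)
    d=r.inv().apply(np.array(p)-s['tcp_pos']); x=r.as_matrix()[:,0]; y0=np.degrees(np.arctan2(x[1],x[0]))
    print('t',round(s['time_s'],2),'shift',np.round(d,4),'turn',round(-((yaw-y0+180)%360-180),2),'yaw0',round(y0,2))
E
python3 - <<'E'
from h import *
to([.529,.117,.26],19.4)
E
```

```text
t 0.1 shift [-0.5459 -0.0823  0.541 ] turn -93.88 yaw0 -74.48
```

{"fn": "arm_command", "kwargs": {"increments": [[-0.546,-0.082,0.541,-93.9],[-0.546,-0.082,0.541,-93.9],[-0.546,-0.082,0.541,-93.9],[-0.546,-0.082,0.541,-93.9],[-0.546,-0.082,0.541,-93.9],[-0.546,-0.082,0.541,-93.9],[-0.546,-0.082,0.541,-93.9],[-0.546,-0.082,0.541,-93.9],[-0.546,-0.082,0.541,-93.9],[-0.546,-0.082,0.541,-93.9]], "grip": 60, "grip_force": 25}}

```text
time_s: 0.93
tcp_pos: [0.3563, -0.1905, 0.2219]
tcp_rot: [-90.0, -0.0, -2.5]
ft_force: [0.7, -1.3, -0.0]
grip_width: 0.0546
```

```bash
python3 -c "
from h import *
to([.529,.117,.26],19.4)"
```

```text
t 0.93 shift [ 0.1589 -0.0382  0.3148] turn -21.94 yaw0 -2.54
```

{"fn": "arm_command", "kwargs": {"increments": [[0.159,-0.038,0.315,-21.9],[0.159,-0.038,0.315,-21.9],[0.159,-0.038,0.315,-21.9],[0.159,-0.038,0.315,-21.9],[0.159,-0.038,0.315,-21.9],[0.159,-0.038,0.315,-21.9],[0.159,-0.038,0.315,-21.9],[0.159,-0.038,0.315,-21.9],[0.159,-0.038,0.315,-21.9],[0.159,-0.038,0.315,-21.9]]}}

```text
time_s: 1.77
tcp_pos: [0.5325, 0.1182, 0.2589]
tcp_rot: [-89.9, -0.0, 19.3]
ft_force: [-0.3, 0.5, -1.2]
grip_width: 0.0548
```

```bash
python3 -c "
from h import *
to([.529,.117,.128],19.4)"
```

```text
t 1.77 shift [-0.0038  0.1309 -0.0002] turn -0.11 yaw0 19.29
```

{"fn": "arm_command", "kwargs": {"increments": [[-0.004,0.02,0,0],[-0.004,0.05,0,0],[-0.004,0.075,0,0],[-0.004,0.095,0,0],[-0.004,0.11,0,0],[-0.004,0.12,0,0],[-0.004,0.128,0,0],[-0.004,0.131,0,0],[-0.004,0.131,0,0],[-0.004,0.131,0,0]]}}

```text
time_s: 2.6
tcp_pos: [0.5274, 0.1128, 0.1294]
tcp_rot: [-90.0, -0.1, 19.0]
ft_force: [0.5, 0.4, 0.3]
grip_width: 0.0548
```

{"fn": "arm_command", "kwargs": {"increments": [[0,0,0,0],[0,0,0,0],[0,0,0,0],[0,0,0,0],[0,0,0,0],[0,0,0,0]], "grip": 0}}

```text
time_s: 3.1
tcp_pos: [0.5269, 0.1129, 0.1288]
tcp_rot: [-90.0, -0.0, 19.0]
ft_force: [-0.2, 0.2, -1.1]
grip_width: 0.0179
```

{"fn": "arm_command", "kwargs": {"increments": [[0,-0.01,0,0],[0,-0.03,0,0],[0,-0.06,0,0],[0,-0.08,0,0],[0,-0.1,0,0],[0,-0.1,0,0]]}}

```text
time_s: 3.6
tcp_pos: [0.5294, 0.1134, 0.2339]
tcp_rot: [-90.1, -0.5, 19.0]
ft_force: [-0.2, -0.2, 0.9]
grip_width: 0.0007
```

```bash
python3 -c "
from h import *
snap('scene','scene1.png')
to([.40,-.27,.20],15)"
```

```text
t 3.65 shift [-0.2464  0.0304 -0.3204] turn 4.04 yaw0 19.04
```

View pics/scene1.png

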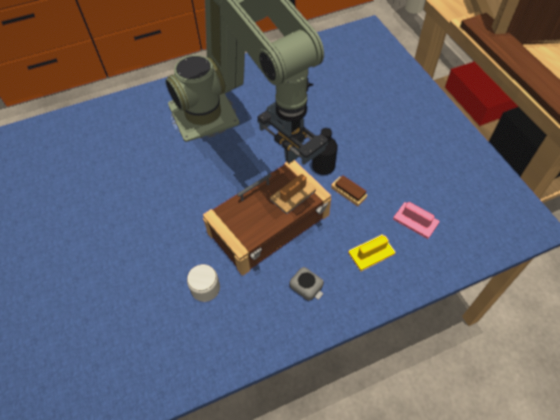

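The jaws shut on nothing (0.7 mm opening). In the picture the sander is still on the lid at (293,188), and the gripper is near (290,145). I'll project the reported TCP into the image to find the mismatch.

```bash
cat >> h.py <<'E'
def proj(n,P):
    i=imaging.camera_info(n);T=np.linalg.inv(np.array(i['T']));q=T[:3,:3]@np.array(P)+T[:3,3]
    return round(i['cx']+i['fx']*q[0]/-q[2],1),round(i['cy']-i['fy']*q[1]/-q[2],1)
E
python3 - <<'E'
from h import *
s=observe(); t=s['tcp_pos']; print(t,s['joint_pos'],s['tcp_rot'])
print('tcp',proj('scene',t),'rib',proj('scene',[.5288,.1174,.16]),'top rib',proj('top',[.5288,.1174,.164]),'base',proj('scene',[0,0,0]))
p=cv2.imread('pics/scene1.png');W=cloud('scene',np.load('pics/scene1.npy'))
z=W[...,2];u0=slice(170,210);
print('scene rib pt',W[186,293],W[188,290], 'handle',W[189,258])
v,u=np.mgrid[:420,:560]
m=(u>225)&(u<345)&(v>95)&(v<175)&(z>.17)&(z<.4)
P=W[m]
m=(u>255)&(u<335)&(v>90)&(v<175)&(z>.19)&(W[...,0]>.3)
for lo in np.arange(.19,.34,.02):
    Q=W[m&(z>lo)&(z<lo+.02)]
    if len(Q)>5: print(round(lo,2),len(Q),Q.min(0).round(3),Q.max(0).round(3))
cv2.imwrite('pics/c1.png',cv2.resize(p[80:240,200:350],None,fx=4,fy=3.75,interpolation=2))
E
```

```text
[0.5282251  0.11318819 0.23144049] [ 1.08777130e+01  1.32619390e+01  8.89476978e+01 -4.53450956e-03
  7.74676959e+01 -8.15882953e+00] [-90.05017981  -0.31877235  19.03765355]
tcp (np.float64(291.1), np.float64(168.9)) rib (np.float64(292.6), np.float64(184.2)) top rib (np.float64(259.6), np.float64(213.4)) base (np.float64(202.6), np.float64(114.3))
scene rib pt [0.53817054 0.11428946 0.16488064] [0.53822848 0.1049503  0.16068626] handle [0.46270766 0.03416102 0.10173901]
0.27 48 [0.526 0.095 0.271] [0.544 0.131 0.29 ]
0.29 55 [0.52  0.095 0.29 ] [0.544 0.13  0.31 ]
0.31 37 [0.523 0.095 0.311] [0.547 0.133 0.326]
0.33 15 [0.46  0.066 0.33 ] [0.607 0.141 0.35 ]
```

View pics/c1.png

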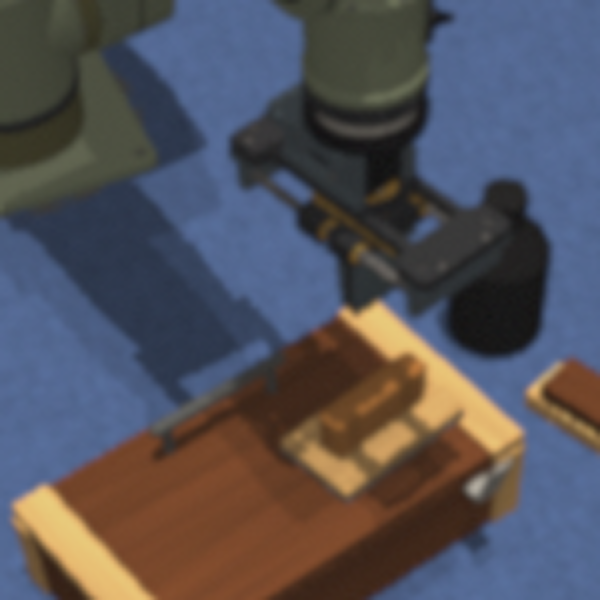

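```bash
python3 - <<'E'
from h import *
W=cloud('scene',np.load('pics/scene1.npy'))
for v in range(146,176,2): print(v,W[v,288].round(3),W[v,292].round(3))
s=observe();print(s['tcp_pos'],s['time_s'],s['qvel'])
E
```

```text
146 [0.565 0.089 0.375] [0.56  0.102 0.364]
148 [0.564 0.089 0.366] [0.571 0.097 0.37 ]
150 [0.565 0.089 0.36 ] [0.574 0.095 0.367]
152 [0.537 0.101 0.317] [0.544 0.109 0.321]
154 [0.54  0.099 0.314] [0.543 0.109 0.312]
156 [0.54  0.099 0.305] [0.541 0.11  0.301]
158 [0.542 0.098 0.301] [0.541 0.11  0.293]
160 [0.54  0.099 0.29 ] [0.541 0.11  0.284]
162 [0.541 0.099 0.282] [0.412 0.168 0.103]
164 [0.537 0.1   0.269] [0.42  0.164 0.105]
166 [0.42  0.151 0.101] [0.428 0.161 0.106]
168 [0.43  0.147 0.106] [0.434 0.158 0.104]
170 [0.435 0.144 0.103] [0.437 0.157 0.099]
172 [0.443 0.141 0.104] [0.449 0.151 0.106]
174 [0.451 0.137 0.105] [0.455 0.149 0.104]
[0.5282251  0.11318819 0.23144049] 3.65 [-0.02563123  1.75652407  4.15461066  0.01141639 -1.05346472 -0.05542175]
```

```bash
python3 - <<'E'
from h import *
W=cloud('scene',np.load('pics/scene0.npy')); v,u=np.mgrid[:420,:560];z=W[...,2]
m=(u<50)&(v>90)&(v<170)&(z>.1)&(z<.5)
for lo in np.arange(.1,.4,.02):
    Q=W[m&(z>lo)&(z<=lo+.02)]
    if len(Q)>3: print(round(lo,2),len(Q),Q.min(0).round(3),Q.max(0).round(3))
print(proj('scene',[.154,-.554,.178]))
W=cloud('top',np.load('pics/top0.npy'));z=W[...,2];m=(u>530)&(v>370)&(z>.12)
print(m.sum(),W[m].min(0),W[m].max(0))
p,d=snap('scene');W=cloud('scene',d);z=W[...,2]
m=(u>270)&(u<310)&(v>150)&(v<175)&(z>.2)
for lo in np.arange(.2,.34,.01):
    Q=W[m&(z>lo)&(z<=lo+.01)]
    if len(Q)>3: print(round(lo,2),len(Q),Q.min(0).round(3),Q.max(0).round(3))
print(observe()['tcp_pos'])
E
```

```text
0.2 13 [ 0.15  -0.599  0.212] [ 0.186 -0.498  0.22 ]
0.22 44 [ 0.126 -0.602  0.22 ] [ 0.187 -0.494  0.239]
0.24 57 [ 0.128 -0.602  0.24 ] [ 0.189 -0.492  0.259]
0.26 44 [ 0.127 -0.597  0.26 ] [ 0.186 -0.491  0.278]
0.28 26 [ 0.134 -0.56   0.28 ] [ 0.184 -0.464  0.3  ]
0.3 230 [ 0.152 -0.579  0.3  ] [ 0.196 -0.46   0.32 ]
0.32 469 [ 0.095 -0.57   0.32 ] [ 0.185 -0.458  0.34 ]
0.34 177 [ 0.137 -0.558  0.34 ] [ 0.185 -0.482  0.36 ]
0.36 73 [ 0.134 -0.55   0.36 ] [ 0.179 -0.498  0.379]
0.38 236 [ 0.103 -0.541  0.381] [ 0.192 -0.495  0.4  ]
0.4 57 [ 0.139 -0.531  0.4  ] [ 0.186 -0.515  0.42 ]
(np.float64(29.1), np.float64(163.1))
599 [ 0.0997344  -0.50678135  0.21801781] [ 0.17712601 -0.4561903   0.34187588]
0.27 25 [0.526 0.095 0.272] [0.541 0.132 0.28 ]
0.28 28 [0.523 0.095 0.28 ] [0.542 0.125 0.29 ]
0.29 27 [0.522 0.094 0.29 ] [0.544 0.12  0.3  ]
0.3 25 [0.526 0.094 0.3  ] [0.546 0.13  0.31 ]
0.31 15 [0.525 0.095 0.31 ] [0.545 0.113 0.32 ]
0.32 6 [0.541 0.099 0.321] [0.545 0.106 0.329]
0.34 7 [0.608 0.104 0.345] [0.613 0.123 0.35 ]
[0.52710043 0.11293991 0.22951995]
```

The hand sits about 38 mm higher than reported: tips at 0.272 against TCP 0.2295, and at the start 0.213 against 0.177. The lateral position agrees. So true tip z is about reported z + 0.038, and I'll correct for that.

```bash
python3 - <<'E'
from h import *
to([.529,.117,.09],19.4)
E
```

```text
t 3.7 shift [0.0029 0.1395 0.0033] turn -0.36 yaw0 19.04
```

{"fn": "arm_command", "kwargs": {"increments": [[0.003,0,0.003,0],[0.003,0,0.003,0],[0.003,0.03,0.003,0],[0.003,0.06,0.003,0],[0.003,0.085,0.003,0],[0.003,0.105,0.003,0],[0.003,0.12,0.003,0],[0.003,0.125,0.003,0],[0.003,0.125,0.003,0]], "grip": 60}}

```text
time_s: 4.45
tcp_pos: [0.5272, 0.1165, 0.1016]
tcp_rot: [-90.0, 0.3, 19.0]
ft_force: [-0.4, 0.5, 0.4]
grip_width: 0.0539
```

```bash
python3 - <<'E'
from h import *
to([.529,.117,.09],19.4)
E
```

```text
t 4.45 shift [ 0.0019  0.0116 -0.0001] turn -0.36 yaw0 19.04
```

{"fn": "arm_command", "kwargs": {"increments": [[0.002,0.004,0,-0.4],[0.002,0.008,0,-0.4],[0.002,0.011,0,-0.4],[0.002,0.011,0,-0.4]]}}

```text
time_s: 4.78
tcp_pos: [0.5305, 0.1173, 0.0926]
tcp_rot: [-90.0, 0.0, 19.4]
ft_force: [-0.0, 0.2, 1.0]
grip_width: 0.0548
```

{"fn": "arm_command", "kwargs": {"increments": [[0,0,0,0],[0,0,0,0],[0,0,0,0],[0,0,0,0],[0,0,0,0],[0,0,0,0],[0,0,0,0]], "grip": 0, "grip_force": 30}}

```text
time_s: 5.37
tcp_pos: [0.5293, 0.1169, 0.0929]
tcp_rot: [-90.0, 0.1, 19.4]
ft_force: [-4.7, -2.3, 4.9]
grip_width: 0.0238
```

{"fn": "arm_command", "kwargs": {"increments": [[0,-0.01,0,0],[0,-0.03,0,0],[0,-0.06,0,0],[0,-0.09,0,0],[0,-0.1,0,0],[0,-0.1,0,0]]}}

```text
time_s: 5.87
tcp_pos: [0.5329, 0.1179, 0.1955]
tcp_rot: [-90.1, -0.4, 19.4]
ft_force: [-0.4, -0.2, -3.6]
grip_width: 0.0239
```

```bash
python3 -c "
from h import *
s=observe();print(s['ft_force'],s['tcp_pos'],s['grip_width'])
to([.38,-.27,.17],15)"
```

```text
[-0.44671241 -0.23270606 -3.62440295] [0.53293347 0.11794922 0.19549289] 0.023910852672986725
t 5.87 shift [-0.2735  0.0238 -0.3149] turn 4.44 yaw0 19.44
```

{"fn": "arm_command", "kwargs": {"increments": [[-0.013,0,-0.015,0],[-0.04,0,-0.046,0],[-0.066,0,-0.076,0],[-0.092,0.004,-0.106,0],[-0.118,0.008,-0.136,0],[-0.144,0.012,-0.166,0],[-0.17,0.016,-0.196,0],[-0.196,0.02,-0.226,0],[-0.222,0.024,-0.256,0],[-0.245,0.024,-0.282,0]]}}

```text
time_s: 6.7
tcp_pos: [0.3906, -0.2312, 0.1659]
tcp_rot: [-89.8, 0.2, 19.4]
ft_force: [-0.0, 0.4, -4.1]
grip_width: 0.024
```

{"fn": "arm_command", "kwargs": {"increments": [[-0.018,0.02,-0.021,0],[-0.026,0.05,-0.03,0],[-0.028,0.08,-0.033,0],[-0.028,0.11,-0.033,0],[-0.028,0.13,-0.033,0],[-0.028,0.145,-0.033,0],[-0.028,0.15,-0.033,0],[-0.028,0.15,-0.033,0]]}}

```text
time_s: 7.37
tcp_pos: [0.3761, -0.2692, 0.0164]
tcp_rot: [-89.7, 0.2, 19.4]
ft_force: [0.4, -0.4, -3.8]
grip_width: 0.0239
```

```bash
python3 -c "
from h import *
s=observe();print(s['ft_force'],s['tcp_pos'],s['grip_width'])
p,d=snap('scene','s2.png');W=cloud('scene',d);v,u=np.mgrid[:420,:560]
t=s['tcp_pos'];m=(abs(W[...,0]-t[0])<.09)&(abs(W[...,1]-t[1])<.09)&(W[...,2]<.16)
x,y=proj('scene',t+[0,0,.0]);x,y=int(x),int(y);print(x,y)
cv2.imwrite('pics/c2.png',cv2.resize(p[max(0,y-60):y+60,x-60:x+60],None,fx=4,fy=4,interpolation=2))
"
```

```text
[ 0.42964777 -0.38119705 -3.75384335] [ 0.37614041 -0.26916849  0.0163695 ] 0.023933227720111735
157 217
```

View pics/c2.png

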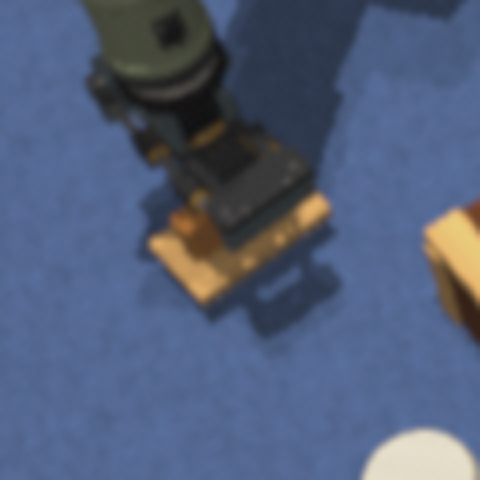

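The sander is held upright just above the bench. Lowering gently until contact.

{"fn": "arm_command", "kwargs": {"increments": [[0,0.008,0,0],[0,0.016,0,0],[0,0.02,0,0],[0,0.022,0,0],[0,0.023,0,0],[0,0.023,0,0]]}}

```text
time_s: 7.92
tcp_pos: [0.378, -0.2706, -0.0043]
tcp_rot: [-90.0, -0.0, 19.4]
ft_force: [-0.1, -0.2, -3.3]
grip_width: 0.0242
```

{"fn": "arm_command", "kwargs": {"increments": [[0,0.001,0,0],[0,0.002,0,0],[0,0.003,0,0],[0,0.003,0,0]]}}

```text
time_s: 8.25
tcp_pos: [0.3779, -0.2705, -0.0073]
tcp_rot: [-90.0, 0.0, 19.4]
ft_force: [0.5, -0.4, -3.8]
grip_width: 0.024
```

{"fn": "arm_command", "kwargs": {"increments": [[0,0.001,0,0],[0,0.002,0,0],[0,0.003,0,0],[0,0.003,0,0]]}}

```text
time_s: 8.58
tcp_pos: [0.3778, -0.2705, -0.0104]
tcp_rot: [-90.0, 0.0, 19.4]
ft_force: [-0.3, 0.3, -4.2]
grip_width: 0.0238
```

{"fn": "arm_command", "kwargs": {"increments": [[0,0.001,0,0],[0,0.002,0,0],[0,0.002,0,0],[0,0.002,0,0]]}}

```text
time_s: 8.92
tcp_pos: [0.3781, -0.2706, -0.0111]
tcp_rot: [-90.0, -0.0, 19.4]
ft_force: [-1.2, 1.3, 7.7]
grip_width: 0.0239
```

Contact. Releasing and rising.

{"fn": "arm_command", "kwargs": {"increments": [[0,0,0,0],[0,0,0,0],[0,0,0,0],[0,0,0,0],[0,-0.01,0,0],[0,-0.04,0,0],[0,-0.08,0,0],[0,-0.12,0,0],[0,-0.16,0,0],[0,-0.2,0,0]], "grip": 60}}

```text
time_s: 9.75
tcp_pos: [0.3776, -0.2702, 0.1897]
tcp_rot: [-90.0, -0.0, 19.4]
ft_force: [-0.1, 0.2, -0.2]
grip_width: 0.0547
```

```bash
python3 - <<'E'
from h import *
p,d=snap('top','top1.png');W=cloud('top',d);z=W[...,2];v,u=np.mgrid[:420,:560]
def rect(m,name):
    P=W[m]; r=cv2.minAreaRect(P[:,:2].astype(np.float32)); print(name,m.sum(),np.round(r[0],4),np.round(r[1],4),round(r[2],1),'z',np.round(np.percentile(P[:,2],[5,50,95]),4))
    return P
rect((u>265)&(u<340)&(v>220)&(v<256)&(z>.13)&(z<.16),'handle')
# lid front/side edges: fit via board rect, after cleaning
m=((u>215)&(u<375)&(v>145)&(v<275)&(z>.097)&(z<.112)).astype(np.uint8)
m=cv2.morphologyEx(m,cv2.MORPH_OPEN,np.ones((9,9)))>0
rect(m,'lid')
print(proj('top',[.4712,.0207,.144]))
to([.4712,.0207,.20],14.6)
E
```

```text
handle 231 [0.4711 0.0208] [0.0108 0.1176] 14.5 z [0.1395 0.1443 0.1486]
lid 8392 [0.5289 0.036 ] [0.1809 0.332 ] 14.5 z [0.1009 0.1052 0.1095]
(np.float64(300.9), np.float64(237.8))
t 9.8 shift [ 0.1822 -0.004   0.2476] turn 4.84 yaw0 19.44
```

{"fn": "arm_command", "kwargs": {"increments": [[0.024,0,0.033,4.9],[0.048,0,0.066,4.9],[0.072,0,0.099,4.9],[0.096,0,0.131,4.9],[0.12,0,0.164,4.9],[0.144,0,0.197,4.9],[0.168,0,0.229,4.9],[0.182,0,0.248,4.9],[0.182,0,0.248,4.9],[0.182,0,0.248,4.9]]}}

```text
time_s: 10.63
tcp_pos: [0.467, 0.0248, 0.1872]
tcp_rot: [-90.0, 0.1, 14.7]
ft_force: [1.0, -0.1, -0.2]
grip_width: 0.0543
```

```bash
python3 - <<'E'
from h import *
to([.4712,.0207,.086],14.6)
E
```

```text
t 10.63 shift [ 0.0031  0.1012 -0.005 ] turn 0.11 yaw0 14.71
```

{"fn": "arm_command", "kwargs": {"increments": [[0.003,0.02,-0.005,0],[0.003,0.045,-0.005,0],[0.003,0.07,-0.005,0],[0.003,0.087,-0.005,0],[0.003,0.096,-0.005,0],[0.003,0.101,-0.005,0],[0.003,0.101,-0.005,0],[0.003,0.101,-0.005,0]]}}

```text
time_s: 11.3
tcp_pos: [0.4719, 0.0193, 0.0874]
tcp_rot: [-90.0, -0.1, 14.5]
ft_force: [0.9, -0.2, -0.3]
grip_width: 0.0545
```

{"fn": "arm_command", "kwargs": {"increments": [[0,0,0,0],[0,0,0,0],[0,0,0,0],[0,0,0,0],[0,0,0,0],[0,0,0,0],[0,0,0,0],[0,0,0,0]], "grip": 0, "grip_force": 20}}

```text
time_s: 11.97
tcp_pos: [0.4709, 0.0198, 0.0868]
tcp_rot: [-90.0, 0.0, 14.6]
ft_force: [-1.3, 0.3, 2.6]
grip_width: 0.0106
```

```bash
python3 - <<'E'
from h import *
s=observe();p=s['tcp_pos'];print(p,s['ft_force'],s['grip_width'])
r=R.from_euler('xyz',s['tcp_rot'],degrees=True)
a=np.radians(14.55);ax=np.array([np.cos(a),np.sin(a),0])
f=lambda t:(-.15*np.cos(t)+.049*np.sin(t))*ax+np.array([0,0,.15*np.sin(t)+.049*np.cos(t)])
for t in np.arange(0,1.81,.1): print(round(t,2),r.inv().apply(f(t)-f(0)).round(4))
E
```

```text
[0.47090715 0.0197907  0.08677627] [-1.25290681  0.2584757   2.63594401] 0.01057181669119903
0.0 [0. 0. 0.]
0.1 [ 0.0056 -0.0147 -0.    ]
0.2 [ 0.0127 -0.0288 -0.    ]
0.3 [ 0.0212 -0.0422 -0.    ]
0.4 [ 0.0309 -0.0546 -0.    ]
0.5 [ 0.0418 -0.0659 -0.    ]
0.6 [ 0.0538 -0.0762 -0.    ]
0.7 [ 0.0668 -0.0852 -0.    ]
0.8 [ 0.0806 -0.0928 -0.    ]
0.9 [ 0.0951 -0.099  -0.    ]
1.0 [ 0.1101 -0.1038 -0.    ]
1.1 [ 0.1256 -0.107  -0.    ]
1.2 [ 0.1412 -0.1087 -0.    ]
1.3 [ 0.157  -0.1087 -0.    ]
1.4 [ 0.1727 -0.1073 -0.    ]
1.5 [ 0.1882 -0.1042 -0.    ]
1.6 [ 0.2033 -0.0996 -0.    ]
1.7 [ 0.2179 -0.0936 -0.    ]
1.8 [ 0.2317 -0.0861 -0.    ]
```

Handle bar gripped (10.6 mm). Lifting along the arc.

{"fn": "arm_command", "kwargs": {"increments": [[0.003,-0.007,0,0],[0.0056,-0.0147,0,0],[0.009,-0.022,0,0],[0.0127,-0.0288,0,0],[0.017,-0.0355,0,0],[0.0212,-0.0422,0,0],[0.026,-0.0485,0,0],[0.0309,-0.0546,0,0],[0.0363,-0.0603,0,0],[0.0418,-0.0659,0,0]]}}

```text
time_s: 12.8
tcp_pos: [0.5098, 0.0299, 0.1536]
tcp_rot: [-90.0, 0.3, 14.5]
ft_force: [-8.6, -3.4, 3.0]
grip_width: 0.0105
```

{"fn": "arm_command", "kwargs": {"increments": [[0.006,-0.0053,0,0],[0.012,-0.0103,0,0],[0.0185,-0.0149,0,0],[0.025,-0.0193,0,0],[0.0318,-0.0232,0,0],[0.0388,-0.0269,0,0],[0.046,-0.0301,0,0],[0.0533,-0.0331,0,0],[0.0607,-0.0356,0,0],[0.0683,-0.0379,0,0]]}}

```text
time_s: 13.63
tcp_pos: [0.5787, 0.0478, 0.1926]
tcp_rot: [-90.0, -0.1, 14.5]
ft_force: [-3.9, -1.6, 3.3]
grip_width: 0.0105
```

{"fn": "arm_command", "kwargs": {"increments": [[0.0078,-0.0017,0,0],[0.0155,-0.0032,0,0],[0.0233,-0.0042,0,0],[0.0311,-0.0049,0,0],[0.039,-0.005,0,0],[0.0469,-0.0049,0,0],[0.0548,-0.0043,0,0],[0.0626,-0.0035,0,0],[0.0704,-0.002,0,0],[0.0781,-0.0004,0,0]]}}

```text
time_s: 14.47
tcp_pos: [0.654, 0.0673, 0.19]
tcp_rot: [-90.0, 0.1, 14.5]
ft_force: [-1.2, 1.3, 0.5]
grip_width: 0.0102
```

```bash
python3 - <<'E'
from h import *
p,d=snap('scene','s3.png'); s=observe();print(s['tcp_pos'],s['ft_force'],s['grip_width'])
cv2.imwrite('pics/c3.png',cv2.resize(p[90:310,160:400],None,fx=2.6,fy=2.6,interpolation=2))
E
```

```text
[0.65555856 0.06777189 0.18957737] [1.45005415 0.93549221 1.3608066 ] 0.010254591649311832
```

View pics/c3.png

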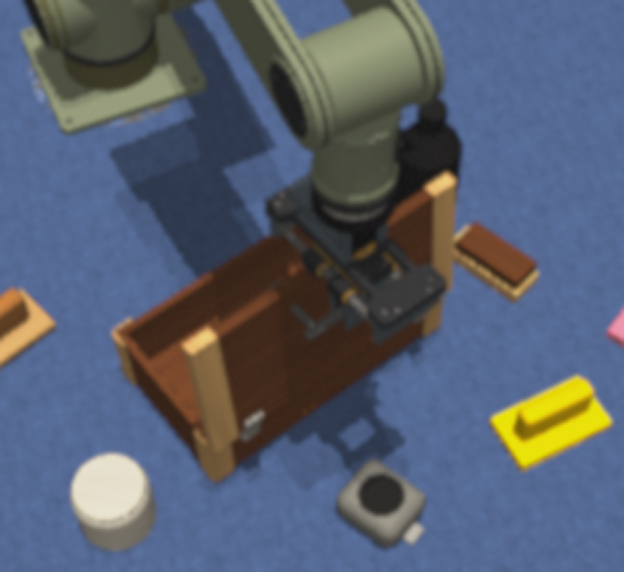

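The crop shows the lid upright at about 1.5 rad, still pinched. The sander stands on the bench at left. Continuing to the stops.

{"fn": "arm_command", "kwargs": {"increments": [[0.0076,0.0022,0,0],[0.0151,0.0046,0,0],[0.0224,0.0075,0,0],[0.0297,0.0106,0,0],[0.0334,0.0124,0,0],[0.0366,0.0143,0,0],[0.0387,0.0154,0,0],[0.0407,0.0165,0,0],[0.042,0.0172,0,0],[0.042,0.0172,0,0]]}}

```text
time_s: 15.35
tcp_pos: [0.6941, 0.0777, 0.1735]
tcp_rot: [-90.0, 0.0, 14.5]
ft_force: [-0.5, 0.9, -0.5]
grip_width: 0.0104
```

{"fn": "arm_command", "kwargs": {"increments": [[0,0,0,0],[0,0,0,0],[0,0,0,0],[0,0,0,0],[0,-0.01,0,0],[0,-0.03,0,0],[0,-0.06,0,0],[0,-0.09,0,0],[0,-0.12,0,0],[0,-0.12,0,0]], "grip": 22}}

```text
time_s: 16.18
tcp_pos: [0.6966, 0.0777, 0.3024]
tcp_rot: [-90.1, -0.8, 14.5]
ft_force: [-0.2, 0.2, 0.8]
grip_width: 0.0203
```

```bash
python3 - <<'E'
from h import *
to([.40,-.20,.29],19.4)
E
```

```text
t 16.18 shift [-0.3569  0.0079 -0.1944] turn -4.87 yaw0 14.53
```

{"fn": "arm_command", "kwargs": {"increments": [[-0.036,0,-0.019,-0.5],[-0.071,0,-0.038,-1],[-0.107,0,-0.058,-1.5],[-0.143,0,-0.077,-2],[-0.178,0,-0.097,-2.5],[-0.214,0,-0.116,-3],[-0.25,0,-0.136,-3.5],[-0.286,0,-0.155,-4],[-0.321,0,-0.175,-4.9],[-0.357,0,-0.194,-4.9]], "grip": 55}}

```text
time_s: 17.02
tcp_pos: [0.3956, -0.2009, 0.2944]
tcp_rot: [-90.1, -0.1, 19.5]
ft_force: [0.3, -0.0, 0.4]
grip_width: 0.0501
```

```bash
python3 - <<'E'
from h import *
p,d=snap('top','top2.png');W=cloud('top',d);np.save('pics/W2',W);z=W[...,2];v,u=np.mgrid[:420,:560]
to([.378,-.2705,.06],19.4)
c=np.array([.529,.036]);a=np.radians(14.55);A=np.array([[np.cos(a),np.sin(a)],[-np.sin(a),np.cos(a)]])
L=(W[...,:2]-c)@A.T
ins=(abs(L[...,0])<.078)&(abs(L[...,1])<.153)
m=ins&(z>.022)&(z<.085)
for lo,hi in((.022,.035),(.035,.05),(.05,.085)):
    k=m&(z>lo)&(z<hi); print(lo,k.sum(),np.percentile(L[k],[1,50,99],axis=0).round(3).tolist() if k.sum() else '')
lid=(z>.2)&(z<.3)&(abs(L[...,1])<.17)&(L[...,0]>.06)&(L[...,0]<.25)
print('lid edge',lid.sum(),np.percentile(L[lid],[2,50,98],axis=0).round(3).tolist(),np.percentile(z[lid],[5,50,98]))
s=(abs(W[...,0]-.378)<.1)&(abs(W[...,1]+.2705)<.1)
k=s&(z>.045)&(z<.075);print('rib',k.sum(),cv2.minAreaRect(W[k][:,:2].astype(np.float32)))
cv2.imwrite('pics/c4.png',cv2.resize(p[130:330,190:450],None,fx=3,fy=3,interpolation=2))
E
```

```text
t 17.07 shift [-0.0315  0.2352 -0.0566] turn -0.24 yaw0 19.16
0.022 424 [[-0.067, 0.027], [0.015, 0.053], [0.07, 0.078]]
0.035 179 [[-0.062, 0.028], [0.002, 0.052], [0.05, 0.078]]
0.05 235 [[-0.059, 0.037], [-0.014, 0.053], [0.062, 0.07]]
lid edge 2766 [[0.116, -0.158], [0.129, 0.0], [0.174, 0.158]] [0.20702108 0.24695118 0.26880583]
rib 140 ((0.37902387976646423, -0.26791912317276), (0.023147927597165108, 0.08765013515949249), 20.49873161315918)
```

View pics/c4.png

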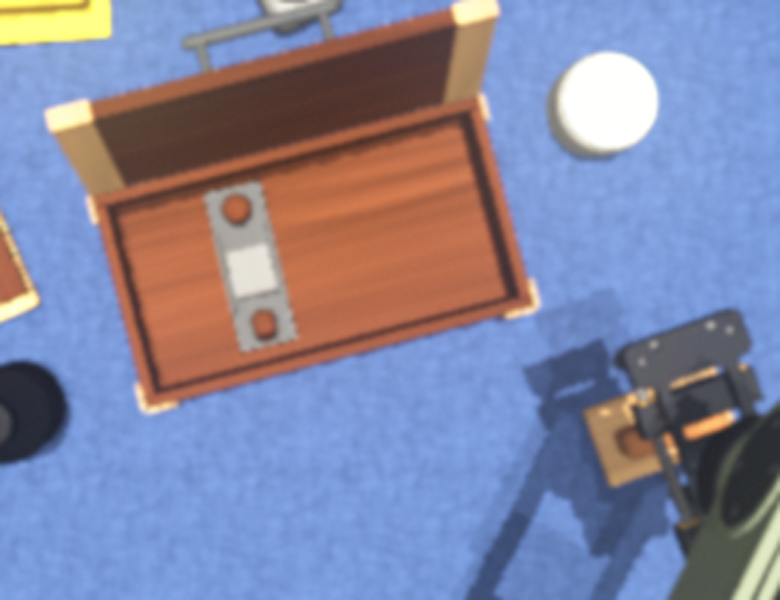

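The crop shows the lid leaning back on its stops and the chest open. The plane is left of centre at crop (250,265), chest y from +27 to +78 mm. The gap to its right is about 180 mm wide. The sander stands on the bench at crop (640,440). Re-grasping it.

{"fn": "arm_command", "kwargs": {"increments": [[-0.011,0.03,-0.019,0],[-0.021,0.06,-0.038,0],[-0.03,0.09,-0.055,0],[-0.031,0.125,-0.0566,0],[-0.031,0.16,-0.0566,0],[-0.031,0.19,-0.0566,0],[-0.031,0.21,-0.0566,0],[-0.031,0.225,-0.0566,0],[-0.031,0.235,-0.0566,0],[-0.031,0.235,-0.0566,0]]}}

```text
time_s: 17.9
tcp_pos: [0.3857, -0.2626, 0.0571]
tcp_rot: [-89.8, 0.1, 19.4]
ft_force: [0.1, 0.9, -0.4]
grip_width: 0.0503
```

```bash
python3 - <<'E'
from h import *
print(observe()['ft_force'])
to([.378,-.2705,-.010],19.4)
E
```

```text
[ 0.12527304  0.8830195  -0.38733021]
t 17.9 shift [-0.0097  0.0671 -0.0051] turn 0.03 yaw0 19.43
```

{"fn": "arm_command", "kwargs": {"increments": [[-0.009,0,-0.005,0],[-0.009,0.01,-0.005,0],[-0.009,0.015,-0.005,0],[-0.009,0.015,-0.005,0]]}}

```text
time_s: 18.23
tcp_pos: [0.3796, -0.2715, 0.0438]
tcp_rot: [-90.0, 0.0, 19.4]
ft_force: [0.4, 1.2, 1.2]
grip_width: 0.0499
```

```bash
python3 - <<'E'
from h import *
to([.378,-.2705,-.010],19.4)
E
```

```text
t 18.23 shift [-0.0011  0.0538  0.0015] turn 0.01 yaw0 19.41
```

{"fn": "arm_command", "kwargs": {"increments": [[-0.001,0.015,0.001,0],[-0.001,0.03,0.001,0],[-0.001,0.042,0.001,0],[-0.001,0.05,0.001,0],[-0.001,0.053,0.001,0],[-0.001,0.053,0.001,0]]}}

```text
time_s: 18.73
tcp_pos: [0.3786, -0.2706, -0.0093]
tcp_rot: [-90.0, 0.0, 19.4]
ft_force: [-0.1, -0.6, 1.0]
grip_width: 0.05
```

{"fn": "arm_command", "kwargs": {"increments": [[0,0,0,0],[0,0,0,0],[0,0,0,0],[0,0,0,0],[0,0,0,0],[0,0,0,0],[0,0,0,0]], "grip": 0, "grip_force": 30}}

```text
time_s: 19.32
tcp_pos: [0.3787, -0.2709, -0.0088]
tcp_rot: [-90.0, 0.0, 19.5]
ft_force: [-2.5, -0.6, 6.4]
grip_width: 0.0239
```

{"fn": "arm_command", "kwargs": {"increments": [[0,-0.01,0,0],[0,-0.03,0,0],[0,-0.06,0,0],[0,-0.095,0,0],[0,-0.13,0,0],[0,-0.165,0,0],[0,-0.19,0,0],[0,-0.205,0,0],[0,-0.21,0,0],[0,-0.21,0,0]]}}

```text
time_s: 20.15
tcp_pos: [0.3789, -0.2706, 0.201]
tcp_rot: [-90.0, -0.0, 19.4]
ft_force: [0.2, -0.5, -4.8]
grip_width: 0.0241
```

```bash
python3 - <<'E'
from h import *
to([.545,-.026,.20],-75.45)
E
```

```text
t 20.15 shift [0.238  0.001  0.1754] turn 94.89 yaw0 19.44
```

{"fn": "arm_command", "kwargs": {"increments": [[0.012,0,0.009,5],[0.036,0,0.026,11],[0.06,0,0.044,17],[0.084,0,0.062,23],[0.108,0,0.08,29],[0.132,0,0.097,35],[0.156,0,0.115,41],[0.18,0,0.133,47],[0.204,0,0.15,53],[0.222,0,0.164,59]]}}

```text
time_s: 20.98
tcp_pos: [0.5333, -0.0398, 0.1978]
tcp_rot: [-90.1, 0.2, -39.8]
ft_force: [-0.3, -0.4, -4.3]
grip_width: 0.0238
```

```bash
python3 - <<'E'
from h import *
to([.545,-.026,.20],-75.45)
E
```

```text
t 20.98 shift [ 0.0001 -0.0022  0.0181] turn 35.65 yaw0 -39.8
```

{"fn": "arm_command", "kwargs": {"increments": [[0,0,0.006,6],[0,0,0.012,12],[0,0,0.018,18],[0,0,0.018,24],[0,0,0.018,30],[0,0,0.018,34],[0,0,0.018,35.6],[0,0,0.018,35.6],[0,0,0.018,35.6]]}}

```text
time_s: 21.73
tcp_pos: [0.5438, -0.028, 0.1986]
tcp_rot: [-90.2, 0.1, -75.1]
ft_force: [-0.0, -0.7, -4.2]
grip_width: 0.024
```

```bash
python3 - <<'E'
from h import *
p,d=snap('scene','s5.png')
print(observe()['ft_force']);to([.545,-.026,.011],-75.45)
p2,d2=snap('top')
c=np.hstack([cv2.resize(p[80:280,180:380],(400,400),interpolation=2),cv2.resize(p2[120:320,200:400],(400,400),interpolation=2)])
cv2.imwrite('pics/c5.png',c)
E
```

```text
[ 0.17387805 -0.4501223  -3.81047839]
t 21.78 shift [-0.0016  0.188   0.002 ] turn 0.33 yaw0 -75.12
```

View pics/c5.png

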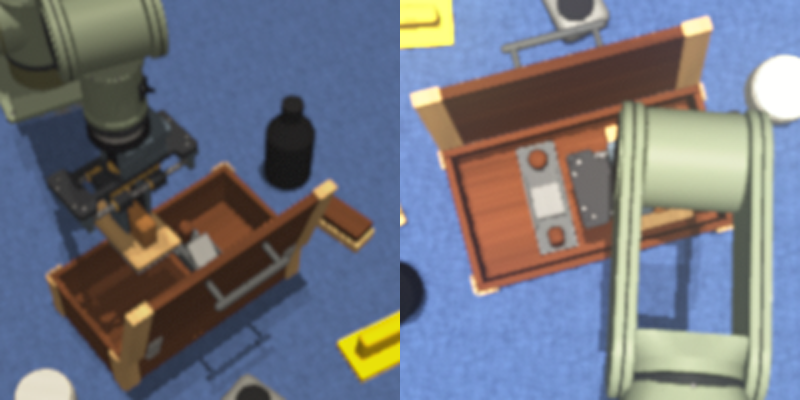

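The picture shows the sander upright over the free space, lined up with the chest. Lowering.

{"fn": "arm_command", "kwargs": {"increments": [[-0.001,0.01,0.002,0.3],[-0.001,0.03,0.002,0.3],[-0.001,0.055,0.002,0.3],[-0.001,0.08,0.002,0.3],[-0.001,0.105,0.002,0.3],[-0.001,0.13,0.002,0.3],[-0.001,0.15,0.002,0.3],[-0.001,0.168,0.002,0.3],[-0.001,0.178,0.002,0.3],[-0.001,0.183,0.002,0.3]]}}

```text
time_s: 22.67
tcp_pos: [0.5453, -0.0266, 0.0157]
tcp_rot: [-90.2, 0.1, -75.5]
ft_force: [0.4, -0.2, -2.9]
grip_width: 0.0239
```

{"fn": "arm_command", "kwargs": {"increments": [[0,0.003,0,0],[0,0.005,0,0],[0,0.007,0,0],[0,0.008,0,0],[0,0.008,0,0]]}}

```text
time_s: 23.08
tcp_pos: [0.547, -0.0268, 0.0102]
tcp_rot: [-89.9, -0.0, -75.5]
ft_force: [0.6, 0.1, -3.6]
grip_width: 0.0237
```

{"fn": "arm_command", "kwargs": {"increments": [[0,0.002,0,0],[0,0.004,0,0],[0,0.006,0,0],[0,0.007,0,0],[0,0.007,0,0]]}}

```text
time_s: 23.5
tcp_pos: [0.5463, -0.0267, 0.0024]
tcp_rot: [-90.0, 0.0, -75.5]
ft_force: [0.7, -1.4, -5.0]
grip_width: 0.0238
```

{"fn": "arm_command", "kwargs": {"increments": [[0,0.001,0,0],[0,0.002,0,0],[0,0.002,0,0],[0,0.002,0,0]]}}

```text
time_s: 23.83
tcp_pos: [0.5468, -0.0267, 0.0012]
tcp_rot: [-90.0, -0.0, -75.5]
ft_force: [-0.8, 0.4, 2.1]
grip_width: 0.0238
```

{"fn": "arm_command", "kwargs": {"increments": [[0,0.0005,0,0],[0,0.0005,0,0],[0,0.0005,0,0]]}}

```text
time_s: 24.08
tcp_pos: [0.5468, -0.0268, 0.0012]
tcp_rot: [-90.0, -0.0, -75.5]
ft_force: [-1.5, -1.0, 5.2]
grip_width: 0.024
```

{"fn": "arm_command", "kwargs": {"increments": [[0,0,0,0],[0,0,0,0],[0,0,0,0],[0,0,0,0],[0,-0.01,0,0],[0,-0.03,0,0],[0,-0.06,0,0],[0,-0.1,0,0],[0,-0.14,0,0],[0,-0.18,0,0]], "grip": 48}}

```text
time_s: 24.92
tcp_pos: [0.5462, -0.0267, 0.1828]
tcp_rot: [-90.0, -0.0, -75.5]
ft_force: [0.3, -0.6, 0.3]
grip_width: 0.044
```

{"fn": "arm_command", "kwargs": {"increments": [[0.02,-0.05,-0.02,0],[0.06,-0.05,-0.05,0],[0.1,-0.05,-0.08,0],[0.14,-0.05,-0.11,0],[0.18,-0.05,-0.14,0],[0.21,-0.05,-0.16,0],[0.24,-0.05,-0.16,0],[0.26,-0.05,-0.16,0],[0.26,-0.05,-0.16,0]]}}

```text
time_s: 25.67
tcp_pos: [0.4566, -0.3254, 0.2305]
tcp_rot: [-90.0, -0.3, -75.8]
ft_force: [0.6, 0.5, 0.2]
grip_width: 0.0436
```

```bash
python3 - <<'E'
from h import *
p,d=snap('top','top6.png');W=cloud('top',d);z=W[...,2];v,u=np.mgrid[:420,:560]
c=np.array([.529,.036]);a=np.radians(14.55);A=np.array([[np.cos(a),np.sin(a)],[-np.sin(a),np.cos(a)]])
L=(W[...,:2]-c)@A.T
def q(n,k): print(n,k.sum(),np.percentile(L[k],[1,50,99],axis=0).round(3).tolist(),'z',np.percentile(z[k],[5,50,95]).round(4))
ins=(abs(L[...,0])<.078)&(abs(L[...,1])<.153); r=ins&(L[...,1]<.015)
q('sander board',r&(z>.017)&(z<.04)); q('rib',r&(z>.05)&(z<.09)); q('plane',ins&(L[...,1]>.015)&(z>.022)&(z<.085))
q('lid',(z>.2)&(z<.3)&(abs(L[...,1])<.17)&(L[...,0]>.06)&(L[...,0]<.25))
for n,b in dict(jug=(170,215,245,288),off=(168,206,188,240),tape=(266,306,100,142),tin=(370,412,145,185)).items():
    m=(u>b[0])&(u<b[1])&(v>b[2])&(v<b[3])&(z>.012)&(z<.19);print(n,np.round(cv2.minAreaRect(W[m][:,:2].astype(np.float32))[0],4))
s=observe();print(s['time_s'],s['tcp_pos'])
p2,_=snap('scene')
cv2.imwrite('pics/c6.png',np.hstack([cv2.resize(p2[80:280,180:380],(400,400),interpolation=2),cv2.resize(p[100:300,200:400],(400,400),interpolation=2)]))
E
```

```text
sander board 961 [[-0.063, -0.138], [0.001, -0.056], [0.062, -0.014]] z [0.018  0.0247 0.03  ]
rib 351 [[-0.041, -0.076], [0.003, -0.063], [0.046, -0.052]] z [0.0635 0.07   0.0752]
plane 839 [[-0.066, 0.028], [0.002, 0.053], [0.069, 0.077]] z [0.0225 0.0348 0.0651]
lid 2780 [[0.115, -0.162], [0.129, -0.0], [0.176, 0.161]] z [0.2066 0.2476 0.2674]
jug [0.398  0.2873]
off [0.5277 0.3121]
tape [0.7701 0.052 ]
tin [ 0.6525 -0.2107]
25.7167 [ 0.45651773 -0.32172219  0.23029619]
```

View pics/c6.png

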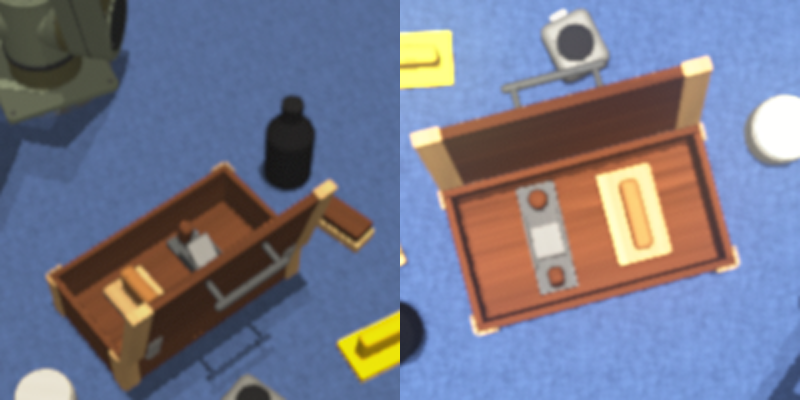

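The picture shows the sander flat on the chest floor at right crop (633,215), beside the untouched plane, with the lid on its stops. I'll check the tin and tape by image shift, then hand in.

```bash
python3 - <<'E'
from h import *
a=cv2.imread('pics/top0.png',0);b=cv2.imread('pics/top6.png',0)
for n,(u0,u1,v0,v1) in dict(tin=(370,412,145,185),tape=(266,306,100,136),jug=(170,215,245,288),off=(168,206,188,240)).items():
    r=cv2.matchTemplate(b[v0-12:v1+12,u0-12:u1+12],a[v0:v1,u0:u1],cv2.TM_CCOEFF_NORMED);_,s,_,l=cv2.minMaxLoc(r);print(n,l[0]-12,l[1]-12,round(s,3))
print(manip.hand_in())
E
```

```text
tin 0 0 0.998
tape 0 0 0.963
jug 0 0 0.999
off 0 0 0.997
the job is handed in; nothing more can be done
None
```

The job is done and handed in at about 26 s of the 67 s allowed. I stood the sander on the bench, swung the lid back onto its stops by its handle, then set the sander down in the open chest.

- **First grasp missed:** the jaws shut on nothing above the sander, because the hand sits about 38 mm higher than its reported height. The cameras showed this, I allowed for it from then on, and nothing was disturbed.
- **Sander:** it stands flat on the chest floor with its rib top at 70 mm, as expected, about 63 mm to the right of the chest's centre line. It sits well clear of the plane and the walls, and touched down at about 5 N before I released it.
- **Lid:** it stays open on its stops, in the same position before and after the sander went in.
- **Other items:** the plane's measured extent is unchanged to within 1 mm. Image matching gives 0 px shift for the jug, tin, tape measure and offcuts.
- **Check that disagreed:** depth-based centres suggested the tin had moved about 8 mm and the tape measure about 4 mm. The image match shows no movement, so I put that down to noisy depth edges.

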